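Push the hot loaf tin through the self-closing flap

TASK

The small loaf tin in front of the bay's self-closing flap is straight from the oven: slide it along the bench into the bay, without pinching, lifting or tipping it. With one finger ahead of the tin and the other behind it, swing the flap well open with the leading finger before the tin reaches the doorway (the tin itself must not push the flap open), and push the tin through with the trailing finger until it is far enough in that the flap swings fully shut behind it. Then come away clear, and leave everything else on the bench undisturbed.

Things in the scene. Friction and masses are not known exactly. Their poses are not given: they have to be found in the camera images.
- bay: Low sheet-metal fence fixed on the bench, no floor or roof. Origin on the bench at mid-doorway; +x points into the bay, z up. Inside 120 mm wide (y -60..60), 270 deep (x 0..270). Side and end walls 46 mm high with their rail, 10 mm thick. Doorway open at the top, between posts 66 mm high, 12 thick, at y +67 and -67. Place and heading vary.
- flap (a joint): Flap angle, rad: 0 shut across the doorway, grows to 1.6 swinging into the bay (never outwards). A light spring (0.1 to 0.3 N at mid-flap) shuts it when let go. Flat steel plate 116 mm long, 4 thick, from 8 to 64 mm above the bench, upright hinge at bay x 0, y +58. Its free edge sweeps a 116 mm radius inside the bay: a tin whose rear is over 120 mm past the doorway is clear of it.
- flap_edge (a point): Middle of the flap's free edge, 35 mm above the bench, 116 mm from the hinge (bay x 0, y -58 when shut).
- loaf_tin: The hot tin: small dark rectangular loaf tin with a brown loaf in it, 52 mm along its x, 62 along its y, tin 44 mm high (64 to the top of the loaf), about 0.35 kg. Origin at the centre of its underside, z up. Its +x side faces the flap, 50 to 95 mm before it, roughly in line with the doorway, turned by up to 0.15 rad.
- tin_front (a point): Centre of the tin's front (+x) side, 26 mm ahead of the tin's centre, 22 mm above the bench.
- round_tin: Bystander: empty round tin, 90 mm across, 50 mm high, origin under its centre. Beside the approach, on the bay's +y side.
- empty_tin: Bystander: empty long loaf tin, 120 x 65 mm, 50 mm high, origin under its centre. Beside the approach, on the bay's -y side.
- jar: Bystander: jar 60 mm across, 80 mm high, origin under its centre. Outside the bay's -y wall.
- roll: Bystander: bread roll 110 x 55 mm, 42 mm high, origin under its centre. Outside the bay's +y wall.
- brush: Bystander: pastry brush lying on the left of the bench.
- scraper: Bystander: dough scraper, 90 x 122 mm, lying flat on the left of the bench.
- oil: Bystander: oil bottle 64 mm across, 190 mm high, on the right of the bench.
Not all that is in view belongs to the job. What is shaped like the loaf_tin but purple or red is not meant.

How it is judged:
By the outcome, as a careful person would: the job done as asked, in the order asked, and still so for the second after the job is handed in, with the robot touching nothing.
It also fails if it takes over 48 s, if anything falls off the work surface, if the arm or the gripper's body presses on something with over 40 N, if the wrist force passes 120 N, or if a joint passes its speed limit or range.

ROBOT

A 6-joint arm with a two-finger parallel gripper is mounted at the origin on the work surface. World frame = base frame: x ahead of the robot, y to its left, z up, the work surface at z = 0. Lengths are in m, angles in rad, forces in N, time in s.
With the tool pointing down it reaches from about 0.425 to 0.95 m from the base axis. Payload 3.5 kg.
Tool frame: the origin (TCP) lies midway between the tips of the shut fingers; the grasp point (between the pads) lies ctrl.grasp_offset behind it (ctrl.grasp_offset is the distance from the TCP to the grasp point, in m); x points along the fingers, y is the direction in which the jaws open and shut, and the axes are right-handed (so a half turn about x gives the same grasp; the last joint's range is limited). The gripper opens to 85 mm and grips with 20 to 120 N. Pads are 22 mm wide; open, the fingers measure 114 mm over their backs; the gripper's body (76 mm by 85 mm) begins 54 mm behind the grasp point. The pads swing forward as they close: fully open they stand 13 mm farther back than shut.
Start: joints at [-1.395, 0.286, 1.577, -0, 1.279, -0.15], TCP at [0.216, -0.639, 0.231] pointing down, gripper open.
Joint ranges: [-2.77, 2.77], [-0.9, 2.22], [0.21, 2.48], [-1.53, 4.67], [0.24, 2.81], [-2.84, 2.84]. Speed limits (rad/s): [2.79, 2.79, 3.14, 3.14, 3.14, 3.14].

INTERFACE

Orientations are given as a unit quaternion [x, y, z, w].
In Python, from plant import readout, read_camera, sign_off, ctrl gives the robot as it stands.
- The arm moves only by the tool drive_tool, never from a script. Its argument "steps" is a list of rows, each a list of 5 numbers: the shift along the tool's x, y, z in cm, then the turn about the tool's x in degrees, then the opening, from 0 (shut) to 1 (fully open). A call has 1 to 10 rows; each row shifts and turns the commanded pose from where the row before left it, along the tool's axes as they then stand; what a row does not reach is not made up. A row lasts 1/10 s, in which the tool goes at most 50 mm and 8.59 degrees, less where a joint would pass 70% of its speed; a pose out of reach is approached as far as the arm can. A call is refused whole if a number of a shift passes 5 or a number of a turn 8.59, either way. A call with a gripper value outside its range is refused whole. The fingers move at their own pace and stop on an object; "force" is the grip in N (left out, the last holds). Time passes only in rows, so rows that do not move let the fingers close. It gives the time, the measured TCP pose, the force and the opening at its end, in the units of the state.
- readout.get_state(): the state, without advancing time (a new reading comes with each control period).
- read_camera(name): name is "scene" or "top"; returns a dict with "frame" (420x560x3 uint8, red, green, blue), "vertical_fov" (degrees; the focal length in pixels is half the picture's height over the tangent of half this angle, whatever the lens; pixels are square), "cx", "cy" (the principal point, pixels), "k1" (the pictures are not rectified: a ray, as slopes to the right and down, at radius r is drawn at 1 + k1 r^2 times it, then the intrinsics apply), "eye" and "orientation" of the camera in the world. Camera axes: x right, y up, looking along -z (the intrinsics and any distortion apply to the point x, -y, -z); pixel columns grow to the right and rows downward; lengths in m; the calibration is good to about 2 mm. A picture is of the moment at which its call begins. There is no depth.
- sign_off(): hands the job in, once; it reports no verdict.
The state is a dict: "time": time; "qpos": joint angles; "dq": joint speeds; "joint_efforts": joint torques, N m; "eef_pos": TCP position; "tcp_rot": TCP orientation; "contact_force": force on the tool from outside, world axes, zero at the start; "wrist_torque": the same for the moment, N m; "opening": opening from 0.0 (shut) to 1.0 (fully open).
Only numpy, scipy, OpenCV 4.12 (cv2) and the standard library are available. Lean on these libraries where they do the work, as an engineer would, in place of code of your own. Each camera call takes 0.05 s, during which the arm holds its last target. There are 200 camera calls.

## Working session

There is one attempt and no reset: what is moved stays moved. The work goes in short steps, Python scripts to look and compute and a tool call to move; the robot and the scene stay as the last step left them, time stands still between calls to the robot, and variables do not carry over. Pictures are saved under pics/ and viewed, about 8 in all and at most 12, crops included, and the job is handed in when it is done.

Besides the shell and the picture viewer there is one more tool, called in YAML: its name, and indented under it one key for each argument. drive_tool: Moves the arm, as the interface text tells. Its arguments: {"type":"object","properties":{"steps":{"type":"array","items":{"type":"array","items":{"type":"number"}}},"force":{"type":"number"}},"required":["steps"]}

```bash
mkdir -p pics; ls; cat > h.py <<'E'
import numpy as np,cv2
from plant import readout,read_camera,sign_off,ctrl
from scipy.spatial.transform import Rotation as R
def K(c):
    f=210/np.tan(np.radians(c['vertical_fov'])/2)
    return np.array([[f,0,c['cx']],[0,f,c['cy']],[0,0,1.]]),np.array([c['k1'],0,0,0,0.])
def ray(c,uv):
    k,d=K(c); p=cv2.undistortPoints(np.array(uv,float).reshape(-1,1,2),k,d).reshape(-1,2)
    v=np.c_[p[:,0],-p[:,1],-np.ones(len(p))]
    return R.from_quat(c['orientation']).apply(v)
def onz(c,uv,z):
    v=ray(c,uv); e=np.array(c['eye']); return e+v*((z-e[2])/v[:,2])[:,None]
def proj(c,P):
    k,d=K(c); q=R.from_quat(c['orientation']).inv().apply(np.array(P,float).reshape(-1,3)-c['eye'])
    q=q*[1,-1,-1]; return cv2.projectPoints(q.reshape(-1,1,3),np.zeros(3),np.zeros(3),k,d)[0].reshape(-1,2)
E
python3 - <<'E'
from h import *
for n in('scene','top'):
    c=read_camera(n); cv2.imwrite(f'pics/{n}0.png',cv2.resize(c['frame'][:,:,::-1],(784,588)))
    np.save(n+'0.npy',c,allow_pickle=True)
    print({k:v for k,v in c.items() if k!='frame'})
print(readout.get_state(),ctrl.grasp_offset)
E
```

```text
pics
{'vertical_fov': 56.46671287111397, 'cx': 278.98215297897514, 'cy': 206.8596139885195, 'k1': -0.028077825184068924, 'eye': array([1.13154034, 0.30753277, 0.92267004]), 'orientation': array([0.16378095, 0.27824187, 0.80720433, 0.49414413])}
{'vertical_fov': 52.308208314466846, 'cx': 270.7301701975285, 'cy': 218.5954989728413, 'k1': -0.11265554816138326, 'eye': array([0.48264411, 0.03504125, 1.25033895]), 'orientation': array([-0.01095099,  0.03101063,  0.71342916, -0.69995518])}
{'time': 0.1, 'qpos': array([-1.39497457e+00,  2.87134160e-01,  1.57799572e+00, -1.42478165e-05,
        1.27858585e+00, -1.49986780e-01]), 'dq': array([-0.00122726, -0.00102931, -0.00377308,  0.00077856, -0.00023586,
        0.0001733 ]), 'joint_efforts': array([ 4.26006218e-04, -4.07297623e+01, -2.93699491e+01, -1.43766474e-04,
        3.40375336e-03, -1.25606294e-05]), 'eef_pos': array([ 0.21598195, -0.63890535,  0.23006631]), 'tcp_rot': array([-0.69772984, -0.11543377,  0.69775887, -0.11393278]), 'contact_force': array([ 0.35183558, -0.30542338,  0.54605788]), 'wrist_torque': array([-0.00352952, -0.02535944, -0.03823706]), 'opening': 1.0013100070578929} 0.0187
```

View pics/top0.png

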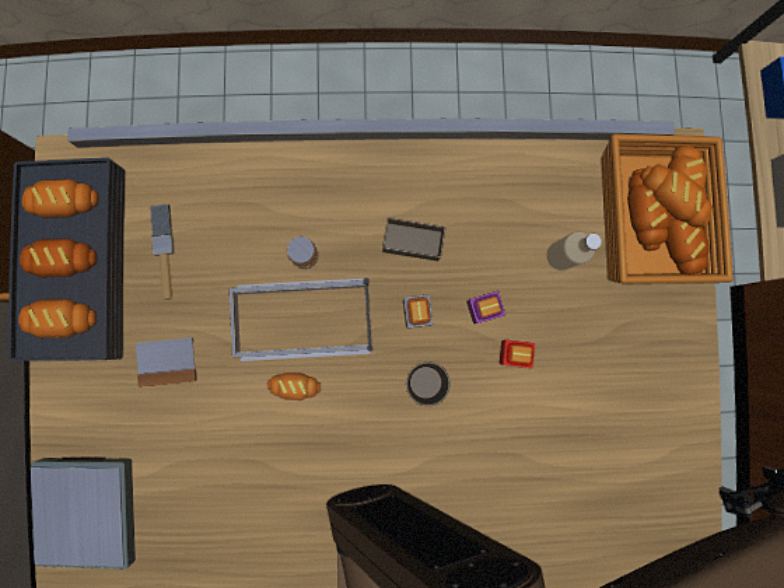

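View pics/scene0.png

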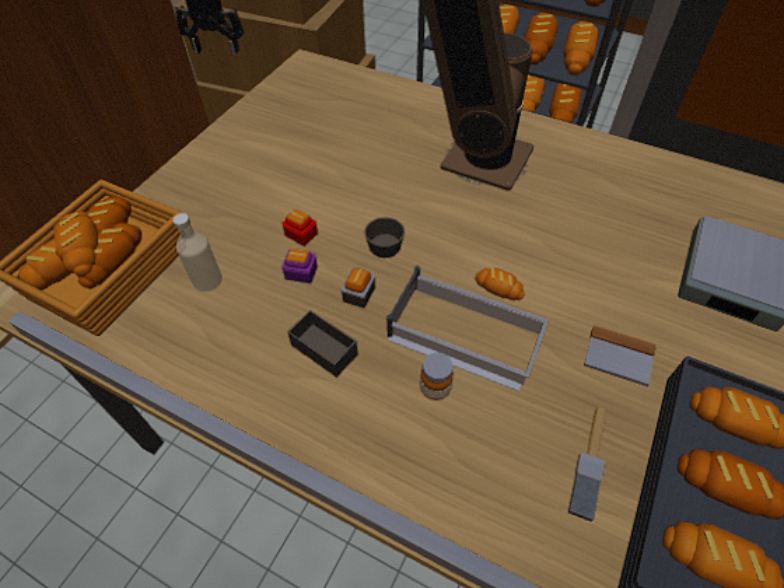

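The meant tin is the grey/dark one at (418,311) in the top picture. The purple one (487,307) and the red one (519,353) are decoys. It lies just right of the bay's doorway, where the description puts it. The bay runs from (371,315), its doorway, to the left, so bay +x is about world +y. I'll enlarge both views to confirm and measure.

```bash
python3 - <<'E'
from h import *
t=np.load('top0.npy',allow_pickle=True).item();s=np.load('scene0.npy',allow_pickle=True).item()
a=cv2.resize(t['frame'][190:290,155:355,::-1],None,fx=4,fy=4,interpolation=cv2.INTER_CUBIC)
b=cv2.resize(s['frame'][180:280,220:400,::-1],None,fx=2,fy=2,interpolation=cv2.INTER_CUBIC)
o=np.zeros((600,800,3),np.uint8);o[:400]=a;o[400:,:360]=b
for i in range(0,200,20):cv2.putText(o,str(155+i),(i*4,10),0,.35,(0,0,255));cv2.line(o,(i*4,12),(i*4,18),(0,0,255))
for j in range(0,100,10):cv2.putText(o,str(190+j),(0,j*4+4),0,.35,(0,0,255))
cv2.imwrite('pics/crop1.png',o)
E
```

```text
(no output)
```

View pics/crop1.png

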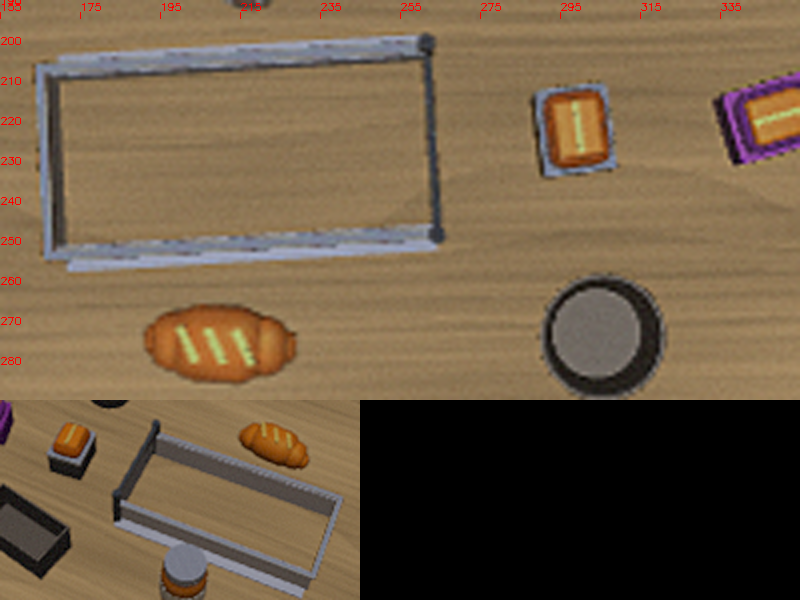

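```bash
python3 - <<'E'
from h import *
t=np.load('top0.npy',allow_pickle=True).item()
f=lambda L:np.array(L)/4+[155,190]
P=onz(t,f([(426,44),(436,235)]),.066);print('posts',P,np.linalg.norm(P[0]-P[1]))
C=onz(t,f([(38,66),(45,258)]),.046);print('far',C,np.linalg.norm(C[0]-C[1]))
o=P.mean(0)[:2];yax=(P[1]-P[0])[:2];ex=(C.mean(0)-P.mean(0))[:2];print('o',o,'depth(280)',np.linalg.norm(ex))
a1=np.arctan2(-yax[0],yax[1]);a1=np.arctan2(yax[1],yax[0])-np.pi/2;a2=np.arctan2(ex[1],ex[0]);print('heading',a1,a2)
T=onz(t,f([(604,83),(536,89),(543,177),(616,167)]),.044);c=T.mean(0)[:2]
print('tin',T,c,[np.linalg.norm(T[i]-T[i-1]) for i in range(4)])
d=(T[1]+T[2]-T[0]-T[3])[:2];d2=(T[2]-T[1]+T[3]-T[0])[:2]
print('tin head',np.arctan2(d[1],d[0]),np.arctan2(d2[1],d2[0])-np.pi/2)
# loaf top centre check
print('loaf',onz(t,f([(577,127)]),.064))
h=a2;Rm=np.array([[np.cos(h),np.sin(h)],[-np.sin(h),np.cos(h)]])
print('tin in bay',Rm@(c-o))
print('purple',onz(t,f([(720,98)]),.06), 'bay')
q=R.from_quat(readout.get_state()['tcp_rot']).as_matrix();print(q.round(3))
E
```

```text
posts [[0.60220058 0.02542143 0.066     ]
 [0.46956899 0.02098821 0.066     ]] 0.13270566393817235
far [[0.59363651 0.29991771 0.046     ]
 [0.4581836  0.29586665 0.046     ]] 0.13551347735150518
o [0.53588478 0.02320482] depth(280) 0.27486841240778803
heading -4.6789763355378255 1.6070933986116922
tin [[ 0.57449957 -0.10051381  0.044     ]
 [ 0.57108238 -0.0520571   0.044     ]
 [ 0.50868157 -0.05561884  0.044     ]
 [ 0.51473179 -0.10757077  0.044     ]] [ 0.54224883 -0.07894013] [np.float64(0.06018295419248862), np.float64(0.04857705120801856), np.float64(0.06250237133802176), np.float64(0.05230304273201636)]
tin head 1.6648072433077432 -4.625688363843471
loaf [[ 0.54258455 -0.07862404  0.064     ]]
tin in bay [-0.10230861 -0.00265311]
purple [[ 0.56130373 -0.18033014  0.06      ]] bay
[[-0.     0.32  -0.947]
 [ 0.002 -0.947 -0.32 ]
 [-1.    -0.002 -0.   ]]
```

The crop confirms it: dark tin with a silver rim at (577,130) in the crop, just ahead of the doorway, posts at (426,44) and (436,235), flap shut between them.

Plan: yaw the jaws 10° so the leading finger bears near the hinge, which opens the flap wider. The trailing pad then pushes the tin flat. First I move above it.

drive_tool:
  steps:
    - [0,0,0,6.7,1]
    - [0,-1.5,-1.35,0,1]
    - [0,-3,-2.7,0,1]
    - [0,-3,-2.7,0,1]
    - [0,-3,-2.7,0,1]
    - [0,-3,-2.7,0,1]
    - [0,-3,-2.7,0,1]
    - [0,-3,-2.7,0,1]
    - [0,-3,-2.7,0,1]
    - [0,-3,-2.7,0,1]

```text
time: 1.1
eef_pos: [0.3881, -0.3406, 0.2309]
tcp_rot: [-0.703, -0.074, 0.703, -0.073]
contact_force: [-0.0, -1.1, 0.0]
opening: 1.003
```

drive_tool:
  steps:
    - [0,-3,-2.7,0,1]
    - [0,-3,-2.7,0,1]
    - [0,-3,-2.7,0,1]
    - [0,-3,-2.7,0,1]
    - [0,-3,-2.7,0,1]
    - [0,-3,-2.7,0,1]
    - [0,-3,-2.7,0,1]
    - [0,-1.5,-1.35,0,1]
    - [0,0,0,0,1]
    - [0,0,0,0,1]

```text
time: 2.1
eef_pos: [0.5388, -0.0802, 0.2308]
tcp_rot: [-0.703, -0.074, 0.704, -0.074]
contact_force: [-0.7, -1.0, 0.3]
opening: 1.002
```

```bash
cat > st.py <<'E'
from h import *
O=np.array([.5359,.0232]);H=1.606
def bay(p):
    return np.array([[np.cos(H),np.sin(H)],[-np.sin(H),np.cos(H)]])@(np.array(p)[:2]-O)
def show():
    s=readout.get_state();m=R.from_quat(s['tcp_rot']).as_matrix();a=-m[:,1]
    print('t',s['time'],'tcp',s['eef_pos'].round(4),'bay mm',(bay(s['eef_pos'])*1e3).round(1),'phi deg',np.degrees(np.arctan2(a[1],a[0])-H).round(2),'F',s['contact_force'].round(2),'q6',s['qpos'].round(2))
    return s,m
if __name__=='__main__':
    s,m=show()
    tgt=np.array([.540,-.079,.002]);print('need tool cm',(m.T@(tgt-s['eef_pos'])*100).round(2))
E
python3 st.py
```

```text
t 2.1 tcp [ 0.5388 -0.0802  0.2308] bay mm [-103.4    0.7] phi deg 10.01 F [-0.7  -1.01  0.28] q6 [-0.33 -0.    1.9  -0.    1.25  1.03]
need tool cm [22.88 -0.09 -0.17]
```

drive_tool:
  steps:
    - [1,-0.1,-0.15,0,1]
    - [2.5,0,0,0,1]
    - [3,0,0,0,1]
    - [3,0,0,0,1]
    - [2.5,0,0,0,1]
    - [1.5,0,0,0,1]
    - [0.5,0,0,0,1]
    - [0,0,0,0,1]

```text
time: 2.9
eef_pos: [0.5401, -0.0795, 0.0909]
tcp_rot: [-0.703, -0.074, 0.704, -0.073]
contact_force: [-0.3, -0.3, 0.4]
opening: 1.0
```

```bash
python3 - <<'E'
from st import *
show()
o=np.zeros((560,800,3),np.uint8)
c=read_camera('scene');o[:,:480]=cv2.resize(c['frame'][150:290,210:330,::-1],(480,560),interpolation=cv2.INTER_CUBIC)
c=read_camera('top');o[:400,480:]=cv2.resize(c['frame'][180:280,255:335,::-1],(320,400),interpolation=cv2.INTER_CUBIC)
cv2.imwrite('pics/c2.png',o)
E
```

```text
t 2.9 tcp [ 0.5401 -0.0795  0.0909] bay mm [-102.8   -0.6] phi deg 9.9 F [-0.34 -0.33  0.45] q6 [-0.33  0.17  2.   -0.    0.98  1.03]
```

View pics/c2.png

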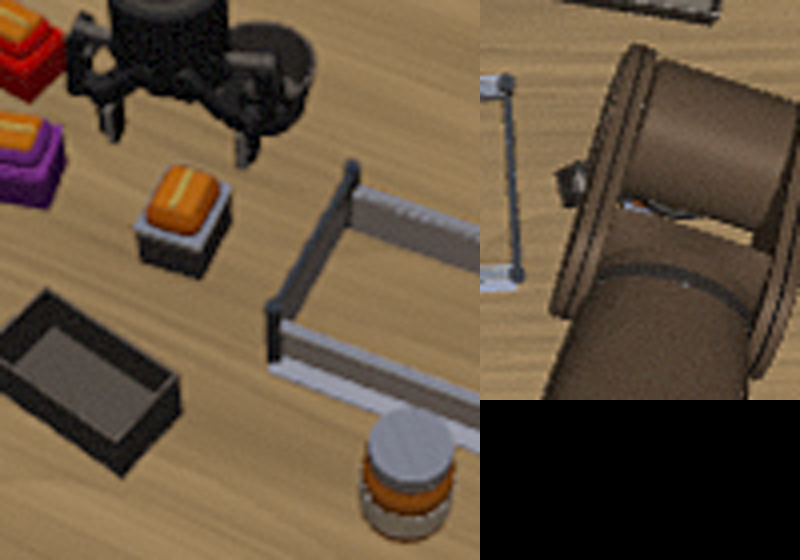

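The picture shows the fingers at (112,130) and (245,155), either side of the grey tin at (185,220) and in line with it. The flap is shut. Descending.

drive_tool:
  steps:
    - [1,0,0,0,1]
    - [2,0,0,0,1]
    - [2,0,0,0,1]
    - [1.5,0,0,0,1]
    - [1,0,0,0,1]
    - [0.8,0,0,0,1]
    - [0.5,0,0,0,1]
    - [0,0,0,0,1]
    - [0,0,0,0,1]

```text
time: 3.9
eef_pos: [0.5409, -0.0792, 0.0038]
tcp_rot: [0.704, 0.074, -0.703, 0.074]
contact_force: [0.1, 0.1, -0.1]
opening: 0.999
```

```bash
python3 - <<'E'
from st import *
show()
o=np.zeros((560,480,3),np.uint8)
c=read_camera('scene');o[:,:480]=cv2.resize(c['frame'][150:290,210:330,::-1],(480,560),interpolation=cv2.INTER_CUBIC)
cv2.imwrite('pics/c3.png',o)
E
```

```text
t 3.9 tcp [ 0.5409 -0.0792  0.0038] bay mm [-102.5   -1.4] phi deg 9.95 F [ 0.09  0.12 -0.13] q6 [-0.33  0.31  2.02  0.    0.81  1.03]
```

View pics/c3.png

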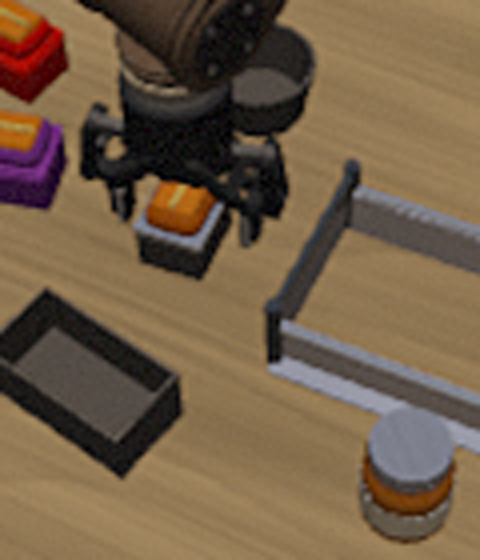

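drive_tool:
  steps:
    - [0,-0.5,0,0,1]
    - [0,-0.5,0,0,1]
    - [0,-0.4,0,0,1]
    - [0,-0.3,0,0,1]
    - [0,-0.4,0,0,1]
    - [0,-0.5,0,0,1]
    - [0,-0.5,0,0,1]
    - [0,-0.4,0,0,1]
    - [0,-0.2,0,0,1]
    - [0,0,0,0,1]

```text
time: 4.95
eef_pos: [0.5327, -0.0424, 0.0035]
tcp_rot: [0.703, 0.074, -0.703, 0.074]
contact_force: [1.2, -1.0, 1.9]
opening: 1.0
```

```bash
cat > look.py <<'E'
from st import *
import sys
show()
o=np.zeros((560,480,3),np.uint8)
c=read_camera('scene');o[:,:480]=cv2.resize(c['frame'][150:290,225:345,::-1],(480,560),interpolation=cv2.INTER_CUBIC)
cv2.imwrite(f'pics/{sys.argv[1]}.png',o)
E
python3 look.py c4
```

```text
t 4.95 tcp [ 0.5327 -0.0424  0.0035] bay mm [-65.4   5.5] phi deg 9.96 F [ 1.22 -0.99  1.87] q6 [-0.27  0.29  2.05  0.    0.8   1.09]
```

View pics/c4.png

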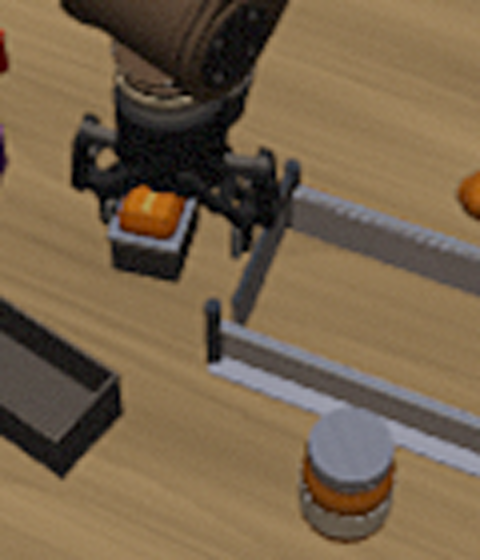

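The flap has just begun to open: its free edge at (238,320) is off the post at (212,330). The tin at (150,235) is still well back and sits against the trailing finger. Continuing.

drive_tool:
  steps:
    - [0,-0.4,0,0,1]
    - [0,-0.5,0,0,1]
    - [0,-0.5,0,0,1]
    - [0,-0.5,0,0,1]
    - [0,-0.5,0,0,1]
    - [0,-0.5,0,0,1]
    - [0,-0.4,0,0,1]
    - [0,-0.2,0,0,1]
    - [0,0,0,0,1]

```text
time: 5.9
eef_pos: [0.5254, -0.008, 0.0033]
tcp_rot: [-0.703, -0.074, 0.703, -0.073]
contact_force: [-0.5, -1.2, 1.4]
opening: 1.002
```

```bash
python3 look.py c5
```

```text
t 5.9 tcp [ 0.5254 -0.008   0.0033] bay mm [-30.8  11.6] phi deg 9.95 F [-0.54 -1.22  1.43] q6 [-0.21  0.27  2.07  0.    0.8   1.15]
```

View pics/c5.png

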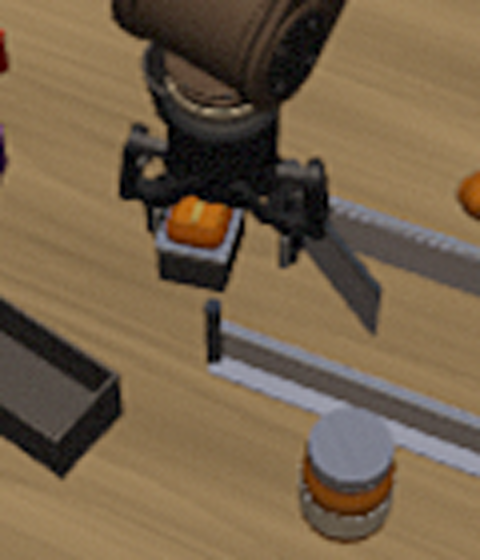

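The leading finger holds the flap well open, with its free edge at (378,320). The tin's front bottom edge (225,285) is still short of the doorway. Pushing on.

drive_tool:
  steps:
    - [0,-0.4,0,0,1]
    - [0,-0.5,0,0,1]
    - [0,-0.5,0,0,1]
    - [0,-0.5,-0.05,0,1]
    - [0,-0.5,-0.09,0,1]
    - [0,-0.5,-0.09,0,1]
    - [0,-0.5,-0.09,0,1]
    - [0,-0.5,-0.09,0,1]
    - [0,-0.3,-0.05,0,1]
    - [0,0,0,0,1]

```text
time: 6.95
eef_pos: [0.521, 0.0343, 0.0032]
tcp_rot: [-0.703, -0.074, 0.703, -0.073]
contact_force: [0.3, -0.2, 0.0]
opening: 1.0
```

```bash
sed -i 's/225:345/245:365/' look.py; python3 look.py c6
```

```text
t 6.95 tcp [0.521  0.0343 0.0032] bay mm [11.6 14.5] phi deg 9.96 F [ 0.27 -0.18  0.01] q6 [-0.13  0.27  2.08  0.    0.8   1.23]
```

View pics/c6.png

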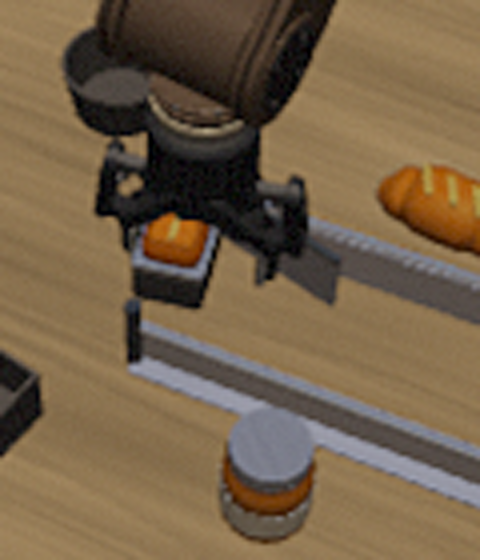

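The flap is now nearly fully open, its edge at (335,290), and the tin at (175,265) is entering the doorway on the trailing finger. A quick numeric check of the tin's pose from its rim corners, while the next push proceeds.

```bash
python3 - <<'E'
from st import *
c=np.load('scene0.npy',allow_pickle=True).item()
P=onz(c,np.array([(133,260),(206,277),(220,236)])/4+[245,150],.044)
B=np.array([bay(p) for p in P])*1e3;print(B.round(1)) ; d=B[1]-B[0];print(np.degrees(np.arctan2(d[1],d[0])),(B[0]+B[2])/2)
E
```

```text
[[-24.1 -22.5]
 [ 28.  -14.5]
 [ 22.7  22.3]]
8.685910969622594 [-0.72660728 -0.07245743]
```

drive_tool:
  steps:
    - [0,-0.4,-0.07,0,1]
    - [0,-0.5,-0.09,0,1]
    - [0,-0.5,-0.09,0,1]
    - [0,-0.5,-0.09,0,1]
    - [0,-0.5,-0.09,0,1]
    - [0,-0.5,-0.09,0,1]
    - [0,-0.5,-0.09,0,1]
    - [0,-0.5,-0.09,0,1]
    - [0,-0.3,-0.05,0,1]
    - [0,0,0,0,1]

```text
time: 8.0
eef_pos: [0.5197, 0.0769, 0.0033]
tcp_rot: [-0.703, -0.074, 0.703, -0.073]
contact_force: [0.3, 0.2, 0.3]
opening: 1.001
```

```bash
sed -i 's/245:365/265:385/' look.py; python3 look.py c7
```

```text
t 8.0 tcp [0.5197 0.0769 0.0033] bay mm [54.2 14.3] phi deg 9.96 F [0.3  0.18 0.27] q6 [-0.05  0.27  2.07  0.    0.8   1.31]
```

View pics/c7.png

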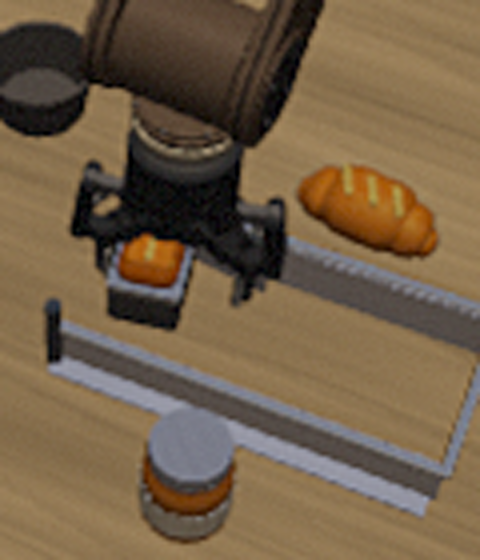

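The tin is inside the doorway and flush on the trailing finger, about 9° yaw, centre y about +11. The flap is hidden behind the leading finger at (240,280). Pushing on towards p ≈ 187 mm.

drive_tool:
  steps:
    - [0,-0.4,-0.07,0,1]
    - [0,-0.5,-0.09,0,1]
    - [0,-0.5,-0.09,0,1]
    - [0,-0.5,-0.09,0,1]
    - [0,-0.5,-0.09,0,1]
    - [0,-0.5,-0.09,0,1]
    - [0,-0.5,-0.09,0,1]
    - [0,-0.5,-0.09,0,1]
    - [0,-0.5,-0.09,0,1]
    - [0,-0.5,-0.09,0,1]

```text
time: 9.05
eef_pos: [0.5184, 0.1262, 0.0034]
tcp_rot: [-0.703, -0.074, 0.703, -0.074]
contact_force: [0.9, -2.2, 0.9]
opening: 1.001
```

drive_tool:
  steps:
    - [0,-0.5,-0.09,0,1]
    - [0,-0.5,-0.09,0,1]
    - [0,-0.5,-0.09,0,1]
    - [0,-0.5,-0.09,0,1]
    - [0,-0.5,-0.09,0,1]
    - [0,-0.5,-0.09,0,1]
    - [0,-0.4,-0.07,0,1]
    - [0,-0.2,-0.03,0,1]
    - [0,0,0,0,1]

```text
time: 9.95
eef_pos: [0.5172, 0.163, 0.0034]
tcp_rot: [0.703, 0.074, -0.703, 0.073]
contact_force: [1.1, -0.9, 0.5]
opening: 1.0
```

```bash
sed -i 's/265:385/285:405/' look.py; python3 look.py c8
```

```text
t 9.95 tcp [0.5172 0.163  0.0034] bay mm [140.4  13.8] phi deg 9.95 F [ 1.09 -0.89  0.46] q6 [0.12 0.3  2.03 0.   0.81 1.48]
```

View pics/c8.png

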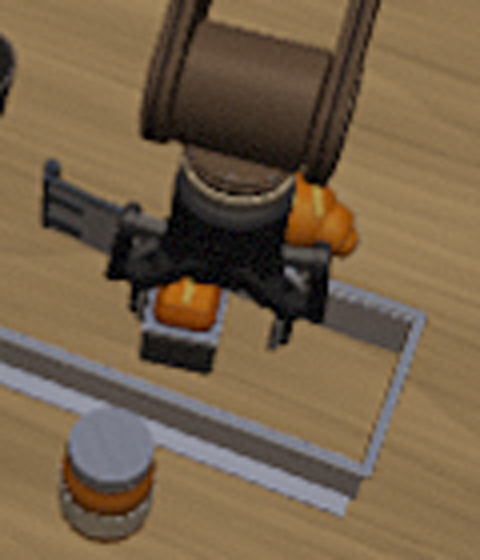

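The tin is well in, with the flap (45–130, 165–245) still held open by the trailing side. About 47 mm to go.

drive_tool:
  steps:
    - [0,-0.4,-0.07,0,1]
    - [0,-0.5,-0.09,0,1]
    - [0,-0.5,-0.09,0,1]
    - [0,-0.5,-0.09,0,1]
    - [0,-0.5,-0.09,0,1]
    - [0,-0.5,-0.09,0,1]
    - [0,-0.5,-0.09,0,1]
    - [0,-0.5,-0.09,0,1]
    - [0,-0.5,-0.09,0,1]
    - [0,-0.3,-0.05,0,1]

```text
time: 11.0
eef_pos: [0.5154, 0.2106, 0.0032]
tcp_rot: [-0.703, -0.074, 0.703, -0.074]
contact_force: [0.2, -2.7, 0.5]
opening: 1.003
```

drive_tool:
  steps:
    - [0,0,0,0,1]
    - [0,0,0,0,1]
    - [0,0,0,0,1]

```text
time: 11.3
eef_pos: [0.5155, 0.2104, 0.0033]
tcp_rot: [0.703, 0.074, -0.703, 0.073]
contact_force: [0.3, 0.8, 0.2]
opening: 0.997
```

```bash
sed -i 's/285:405/270:390/' look.py; python3 look.py c9
```

```text
t 11.3 tcp [0.5155 0.2104 0.0033] bay mm [187.8  13.8] phi deg 9.93 F [0.3  0.82 0.23] q6 [0.2  0.33 1.99 0.   0.82 1.57]
```

View pics/c9.png

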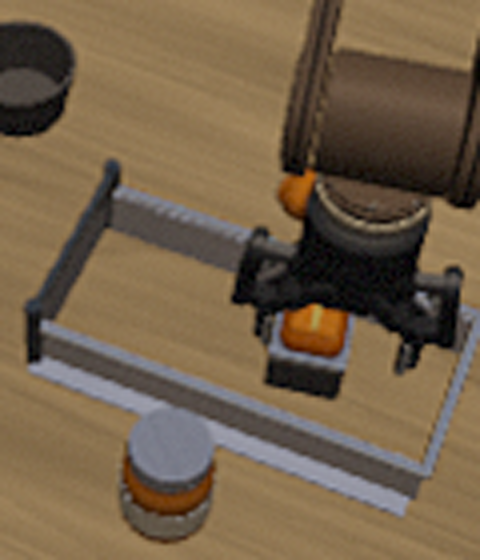

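The flap has swung shut behind the tin, running (110,170)–(35,310). I back off a little to clear the tin and lift straight up.

drive_tool:
  steps:
    - [0,0.4,0,0,1]
    - [0,0.6,0,0,1]
    - [0,0.3,0,0,1]
    - [0,0,0,0,1]
    - [-1,0,0,0,1]
    - [-2,0,0,0,1]
    - [-3,0,0,0,1]
    - [-4,0,0,0,1]
    - [-4,0,0,0,1]
    - [-4,0,0,0,1]

```text
time: 12.35
eef_pos: [0.518, 0.1975, 0.1857]
tcp_rot: [0.703, 0.074, -0.703, 0.074]
contact_force: [0.9, 0.9, 0.2]
opening: 0.999
```

drive_tool:
  steps:
    - [-4,0,0,0,1]
    - [-2,0,0,0,1]
    - [0,2,1,0,1]
    - [0,3,2,0,1]
    - [0,3,2,0,1]
    - [0,3,1,0,1]
    - [0,3,0,0,1]
    - [0,2,0,0,1]
    - [0,0,0,0,1]
    - [0,0,0,0,1]

```text
time: 13.35
eef_pos: [0.4927, 0.0285, 0.2438]
tcp_rot: [0.703, 0.074, -0.703, 0.073]
contact_force: [0.2, -0.8, 0.2]
opening: 0.999
```

```bash
python3 - <<'E'
from st import *
show()
o=np.zeros((600,800,3),np.uint8)
t=read_camera('scene');s=np.load('scene0.npy',allow_pickle=True).item()
o=cv2.resize(t['frame'][140:300,190:400,::-1],(788,600),interpolation=cv2.INTER_CUBIC)
cv2.imwrite('pics/c10.png',o)
d=(cv2.absdiff(t['frame'],s['frame']).max(2)>60).astype(np.uint8)
n,_,st,ce=cv2.connectedComponentsWithStats(cv2.morphologyEx(d,cv2.MORPH_OPEN,np.ones((3,3))))
print(st[1:])
E
```

```text
t 13.35 tcp [0.4927 0.0285 0.2438] bay mm [ 6.8 43. ] phi deg 9.89 F [ 0.23 -0.76  0.22] q6 [-0.15 -0.13  2.    0.    1.28  1.21]
[[ 133    0   26   10  148]
 [ 304    0   17    5   71]
 [ 337    0    3    2    6]
 [ 341    0    3    2    6]
 [ 357    3   14   20  199]
 [ 314    5   29   18  288]
 [ 163    9    6    3   18]
 [ 270   16   51   73 1885]
 [ 303   16    4   10   34]
 [ 408   16   19   34  388]
 [ 428   23   21   53  214]
 [ 335   37    3    3    9]
 [ 299   38    3    5   15]
 [ 330   43    3    3    9]
 [ 322   44    4    5   18]
 [ 375   45    3    3    9]
 [ 326   48    3    3    9]
 [ 373   55   15   25  274]
 [ 392   60   29   37  594]
 [ 322   78   13   23  185]
 [ 292   85    6    4   18]
 [ 269   91   64   61 1869]
 [ 252  193    3    3    9]
 [ 247  195   18   14  123]
 [ 250  197    3    3    9]
 [ 245  202   23   18  167]
 [ 344  221   13    7   61]
 [ 343  233    4    5   19]
 [ 351  235    4    4   15]
 [ 337  240   18   10  126]]
```

View pics/c10.png

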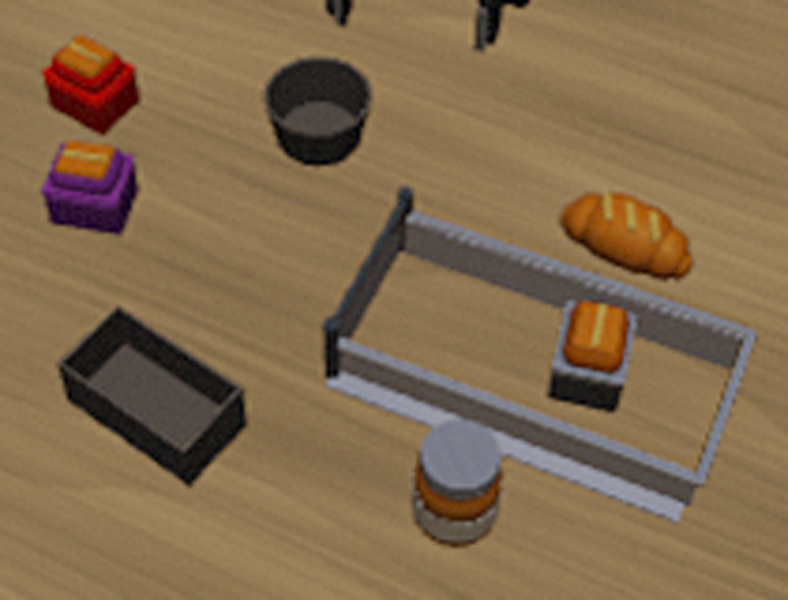

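The tin is upright in the bay at (592,350), the flap is shut at (405,195)–(333,325), the bystanders haven't moved and the gripper is clear.

```bash
python3 -c "
from plant import sign_off;print(sign_off())"
```

```text
the job is handed in; nothing more can be done
None
```

The hot tin is in the bay with the flap shut behind it, and I handed the job in at about 13.4 s of the 48 s allowed.

- **How it went:** I straddled the tin with the gripper fully open, turned 10° so the leading finger met the flap nearer its hinge. That finger had the flap well open, roughly 50° by eye, while the tin was still short of the doorway. The trailing finger then slid the tin in until its rear was, by calculation, about 135 mm past the doorway. I backed off about 13 mm and lifted straight up.
- **Last checks:** The final picture shows the tin upright inside, the flap shut and the gripper clear. Comparing the scene view before and after, only the arm and the tin had changed. Force readings at the end of each move stayed under about 3 N.
- **Not seen directly:**
  - The flap was hidden behind the gripper for part of the passage. As it slid off the leading finger it probably rode along the tin's side, and by my geometry the tin may have nudged it a few degrees wider there.
  - One rim corner I used to check the tin's pose mid-push was partly hidden and gave a centre that didn't fit; I went by the other two corners.

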